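# Prop up a bench heater with a pry bar, its swing prop and a support block

## Robot

A 6-joint arm with a two-finger parallel gripper is mounted at the origin on the work surface. World frame = base frame: x ahead of the robot, y to its left, z up, the work surface at z = 0. Lengths are in m, angles in rad, forces in N, time in s.
With the tool pointing down it reaches from about 0.35 to 0.975 m from the base axis. Payload 7.1 kg.
Tool frame: the origin (TCP) lies between the finger pads; the fingertips stand 11 mm ahead of it and the grasp point (between the pads) lies 8 mm behind it; z points along the fingers, x is the direction in which the jaws open and shut, and the axes are right-handed (so a half turn about z gives the same grasp; the last joint's range is limited). The gripper opens to 88 mm and grips with 3 to 60 N. Pads are 20 mm wide; open, the fingers measure 115 mm over their backs; the gripper's body (75 mm by 178 mm) begins 61 mm behind the grasp point.
Start: joints at [-1.272, 0.423, 1.63, -0, 1.089, -0.019], TCP at [0.195, -0.594, 0.234] pointing down, gripper open.
Joint ranges: [-3, 3], [-0.9, 2.11], [0.09, 2.58], [-1.31, 4.45], [0.11, 2.69], [-2.54, 2.54]. Speed limits (rad/s): [2.39, 2.39, 3.01, 3.14, 3.14, 3.14].

## Interface

Orientations are given as a unit quaternion [x, y, z, w].
In Python, from bench import robot gives the robot as it stands.
- The arm moves only by the tool send_rows, never from a script. Its argument "plan" is a list of rows, each a list of 4 numbers: the shift along the tool's x, y, z in cm, then the turn about the tool's z in rad. A call has 1 to 10 rows; each row is the pose to reach, as a shift and turn from the pose commanded when the call began, along the tool's axes at that moment; what a row does not reach only later rows make up. A row lasts 1/12 s, in which the tool goes at most 41.7 mm and 7.16 degrees, less where a joint would pass 70% of its speed; a pose out of reach is approached as far as the arm can. A call with a gripper value outside its range is refused whole. "jaw" is the gripper's target within -1 to 1 (fully open at 1, half-way at 0, shut at -1), set as the call begins (left out, the last holds). The fingers move at their own pace and stop on an object; the grip force is fixed at half the most. Time passes only in rows, so rows that repeat a pose let the fingers close. It gives the time, the measured TCP pose, the force and the opening at its end, in the units of the state.
- robot.sense(): the state, without advancing time (a new reading comes with each control period).
- robot.snapshot(name): name is "scene" or "top"; returns a dict with "pixels" (480x640x3 uint8, red, green, blue), "camera_matrix" (3x3 intrinsics, pixels), "rvec" (rotation vector, rad) and "tvec" (3), from world to camera coordinates, as OpenCV has them. Camera axes: x right, y down, z forward; pixel columns grow to the right and rows downward; lengths in m; the calibration is good to about 2 mm. A picture is of the moment at which its call begins. There is no depth.
- robot.job_done(): hands the job in, once; it reports no verdict.
The state is a dict: "time": time; "joints": joint angles; "qd": joint speeds; "effort": joint torques, N m; "tool_pos": TCP position; "ee_rot": TCP orientation; "ft_force": force on the tool from outside, world axes, zero at the start; "torque": the same for the moment, N m; "grip_width": finger opening in m.
Only numpy, scipy, OpenCV 4.12 (cv2) and the standard library are available. Lean on these libraries where they do the work, as an engineer would, in place of code of your own. Each camera call takes 0.05 s, during which the arm holds its last target. There are 200 camera calls.

## Task

The front of the heavy blue heater has to be propped up for servicing: with the orange-handled pry bar held in the gripper and levered over the yellow fulcrum block, raise the heater's front edge until the red swing prop drops in under it, and let the edge down onto the prop. Lay the bar aside, clear of heater and fulcrum, and slide the yellow support block well in under the raised edge, straight from the front, on the side of the fulcrum away from the red prop. Do not lift or shove the heater with the gripper itself, and leave the bottle, beaker and jar alone.

Things in the scene. Friction and masses are not known exactly. Their poses are not given: they have to be found in the camera images.
- heater: Blue bench heater, about 3.2 kg, 190 mm deep, 220 wide, 92 high, a round white plate on top; loose, on four 26 mm rubber feet in a low fixed steel frame that stops it sliding back or sideways. Origin on the bench, 26 mm below heater_edge, same axes. Levered up, it tips about its rear feet, some 180 mm behind the edge; the edge rises almost straight up (within 4 mm).
- heater_edge (a point): Middle of the heater casing's lower front edge, 26 mm above the bench at first. x points into the heater (front to rear), y along the edge, z up. The casing ends at y = -110 and +110 mm. The underside is flat and free to 60 mm behind the edge, where the front feet begin.
- fulcrum_top (a point): Fixed fulcrum block: dark 44 x 50 mm foot, yellow web, round steel ridge (radius 8 mm) on top. The point is the middle of the ridge's top, 40 mm above the bench, about 60 mm in front of the heater's edge, opposite its middle. The ridge, 50 mm long, runs along y, parallel to the edge; x points to the heater.
- fulcrum: The fulcrum block; origin on the bench, 40 mm below fulcrum_top; same axes.
- bar_grip (a point): Centre of the pry bar's orange handle (130 mm long, 22 wide, 22 high), 51 mm above the bench at first. x points along the bar to its tip, 195 mm from this point; z up, square to the bar's flat underside, which lies 11 mm below this point over the whole length.
- bar: Pry bar, 260 mm long, 0.30 kg, loose, lying level on a fixed rest, underside 40 mm up. Origin on the flat underside at half length; x to the tip. Steel blade 20 mm wide, 10 thick, the last 45 mm only 6 thick. The rest's two wooden saddles (14 mm thick, 6 mm horns beside the bar) stand 70 mm ahead of and 112 mm behind the origin.
- bar_mid (a point): Middle of the bar's length, where handle and blade meet, 65 mm ahead of bar_grip, 5 mm above the underside; same axes.
- prop (a joint): Red swing prop, a gravity catch 30 mm wide, hinged 12 mm above the bench, 18 mm in front of the edge, 45 mm from its middle to the heater's -y side. Radians: about -0.02 to 0.03 leaning on the heater's front, 0.36 fully dropped in under the edge (end stop). It drops by itself once the edge is about 53 to 57 mm up; it then carries the edge at about 49 mm.
- prop_nose (a point): Upper inner corner of the red prop's nose (middle of its 30 mm width), which leans on the heater's front and drops in under the edge; 48 mm above the bench when dropped.
- block_centre (a point): Centre of the yellow plastic support block, 130 x 40 x 38 mm, 0.22 kg, loose, flat on the bench; 19 mm up. x along its length, y across its width. Too high for the 26 mm gap at first, it fits once the edge rests on the prop. Place: about 75 mm from the edge's middle to the heater's +y side, lengthwise front to rear, about 40 mm of it under the heater.
- block: The support block; origin at the centre of its underside, 19 mm below block_centre; same axes. At the start its length runs roughly (within about 40 degrees) along the heater's x axis, +x end towards the heater; either end may go in.
- amber: Bystander: amber bottle, 52 mm wide, 82 mm high; origin at the centre of its underside.
- beaker: Bystander: white plastic beaker, 66 mm wide, 75 mm high; origin at the centre of its underside.
- jar: Bystander: white jar with blue cap, 60 mm wide, 65 mm high; origin at the centre of its underside.
Mind the look-alikes: they are no part of the job. There is more than one size of the block; the one meant has the size given above. There is more than one size of the fulcrum; the one meant has the size given above.

How it is judged:
On the way, in this order (a step that is already met when the one before it is completed fails the run):
1. the front edge is being levered up: the bar, held by the fingers, bears on the fulcrum and on the heater, edge over 36 mm (height (world z) of heater_edge above 0.036 m and contact force between bar and heater above 2 N and contact force between bar and fulcrum above 2 N and contact force between the fingers and bar above 1 N), for 0.02 s.
2. the red prop has dropped in and carries the edge, the bar no longer bears on the heater (height (world z) of heater_edge between 0.043 and 0.056 m and value of joint prop above 0.29 rad and contact force between bar and heater below 0.5 N), for 0.2 s.
At the end, for the whole second after the job is handed in: Prop dropped (over 0.29 rad), edge 43 to 56 mm up; block flat, centre at most 40 mm in front of the edge (25 mm under it), 30 to 100 mm to +y of its middle, within 20 deg of straight; bar low (under 70 mm), 170 mm or more from the edge's middle, off heater and fulcrum; all still (height (world z) of heater_edge between 0.043 and 0.056 m and value of joint prop above 0.29 rad and x of block_centre in the frame of heater_edge between -0.04 and 0.02 m and y of block_centre in the frame of heater_edge between 0.03 and 0.1 m and height (world z) of block_centre between 0.014 and 0.024 m and angle between the x axis of block_centre and the x axis of heater_edge, either way round below 0.35 rad and horizontal distance between bar_mid and heater_edge above 0.17 m and contact force between bar and heater below 0.1 N and contact force between bar and fulcrum below 0.1 N and height (world z) of bar_mid below 0.07 m and linear speed of each of bar, block, heater below 0.02 m/s); the robot touches nothing.
It fails at once if the gripper lifts or shoves the heater (over 6 N) (contact force between any of the fingers, the arm and heater above 6 N).
It fails at once if a bystander is moved by more than 30 mm (distance of any of amber, beaker, jar from where it was at the start of the episode above 0.03 m).
It also fails if it takes over 69 s, if anything falls off the work surface, if the arm or the gripper's body presses on something with over 40 N, if the wrist force passes 120 N, or if a joint passes its speed limit or range.

## Working session

There is one attempt and no reset: what is moved stays moved. The work goes in short steps, Python scripts to look and compute and a tool call to move; the robot and the scene stay as the last step left them, time stands still between calls to the robot, and variables do not carry over. Pictures are saved under pics/ and viewed, about 8 in all and at most 12, crops included, and the job is handed in when it is done.

Besides the shell and the picture viewer there is one more tool, called after "Emit:" as name([rows], argument=value, ...), one row to a line, values as JSON. send_rows: Moves the arm, as the interface text tells. Its arguments: {"type":"object","properties":{"plan":{"type":"array","items":{"type":"array","items":{"type":"number"}}},"jaw":{"type":"number"}},"required":["plan"]}

```bash
ls; mkdir -p pics
python3 - <<'E'
from bench import robot
import cv2,pickle,numpy as np
for n in("scene","top"):
    s=robot.snapshot(n);pickle.dump(s,open(n+".pkl","wb"));cv2.imwrite(f"pics/{n}0.png",s["pixels"][...,::-1])
    R=cv2.Rodrigues(np.array(s["rvec"],float))[0];print(n,-R.T@np.array(s["tvec"]).ravel(),R[2],s["camera_matrix"])
print(robot.sense())
E
```

```text
pics
scene [ 1.0782063  -0.08223259  0.83325158] [-0.58151213 -0.03402695 -0.81282581] [[532.04762616   0.         319.3177739 ]
 [  0.         532.04762616 238.23613481]
 [  0.           0.           1.        ]]
top [ 0.41834676 -0.10725988  0.74901706] [ 0.18833495 -0.00469588 -0.98209363] [[434.61232769   0.         317.87811606]
 [  0.         434.61232769 244.42288806]
 [  0.           0.           1.        ]]
{'time': 0.1, 'joints': array([-1.27199737e+00,  4.23766652e-01,  1.63060761e+00, -1.70578355e-05,
        1.08857887e+00, -1.90045781e-02]), 'qd': array([-6.96214488e-04, -1.69214962e-03, -2.74267966e-04,  8.36036252e-05,
       -8.51793433e-04, -5.15972199e-04]), 'effort': array([ 4.93694370e-04, -5.45613742e+01, -2.74325556e+01,  6.44949102e-02,
        1.88252743e-02, -4.45154603e-05]), 'tool_pos': array([ 0.19517611, -0.59323633,  0.23298036]), 'ee_rot': array([ 8.10088808e-01, -5.86306797e-01, -5.47916456e-04, -4.03195760e-04]), 'ft_force': array([-0.40881562,  0.10925736,  0.40687392]), 'torque': array([0.05749458, 0.07661028, 0.03042816]), 'grip_width': 0.08814211907819594}
```

View pics/top0.png

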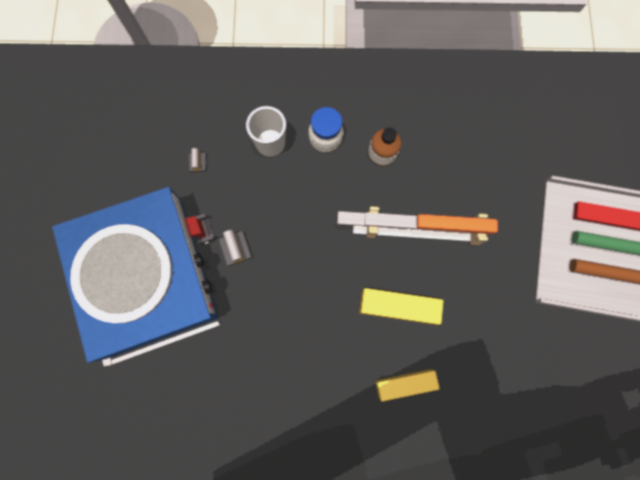

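View pics/scene0.png

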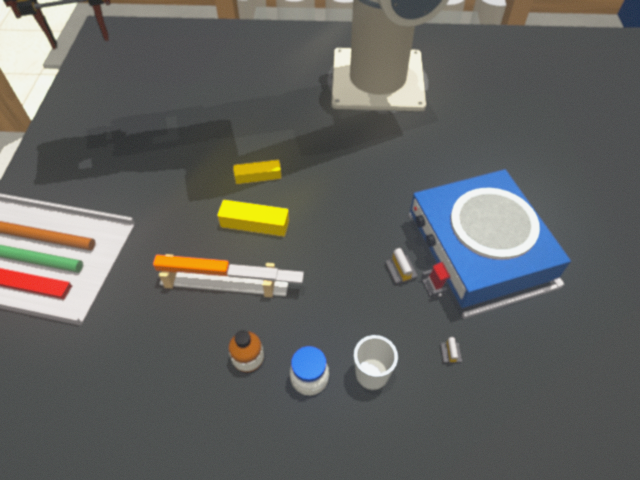

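Candidates:
- Fulcrum: large (235,247) vs small (197,160) in the top view. I choose the large one.
- Block: long yellow (402,306) vs small amber (408,385). I choose the long one.
- Bar: orange handle (457,223) vs sticks in the tray at (610,215–275). I choose the one on the saddles.

The heater front faces right in the top view, with the red prop at (195,226). Next I check in a crop and measure.

```bash
cat > h.py <<'E'
import cv2,numpy as np,pickle
def cam(s):
    R=cv2.Rodrigues(np.array(s["rvec"],float))[0];t=np.array(s["tvec"],float).ravel();return np.array(s["camera_matrix"]),R,t
def ray(s,uv,z):
    K,R,t=cam(s);uv=np.atleast_2d(np.array(uv,float));d=np.c_[uv,np.ones(len(uv))]@np.linalg.inv(K).T@R
    c=-R.T@t;return c+d*((z-c[2])/d[:,2])[:,None]
def proj(s,P):
    K,R,t=cam(s);p=np.atleast_2d(P)@R.T+t;p=p@K.T;return p[:,:2]/p[:,2:]
def mask(s,lo,hi,roi=None):
    h=cv2.cvtColor(s["pixels"],cv2.COLOR_RGB2HSV);m=cv2.inRange(h,np.array(lo),np.array(hi))
    if roi: q=np.zeros_like(m);x0,y0,x1,y1=roi;q[y0:y1,x0:x1]=m[y0:y1,x0:x1];m=q
    return m
def big(m):
    c=max(cv2.findContours(m,0,cv2.CHAIN_APPROX_NONE)[0],key=cv2.contourArea);return c[:,0,:].astype(float)
def rect(s,cnt,z):
    P=ray(s,cnt,z)[:,:2];(c,wh,a)=cv2.minAreaRect((P*1000).astype(np.float32));return c,wh,a,cv2.boxPoints((c,wh,a)).round(1).tolist()
def snap(n):
    from bench import robot
    return robot.snapshot(n)
E
python3 - <<'E'
from h import *
T=pickle.load(open("top.pkl","rb"));S=pickle.load(open("scene.pkl","rb"))
for n,s in(("T",T),("S",S)):
  rois={"T":dict(blue=(20,150,240,400),blk=(340,270,460,340),org=(330,190,510,260)),"S":dict(blue=(380,150,600,330),blk=(200,190,300,250),org=(140,240,320,310))}[n]
  for k,lo,hi,zs in(("blue",(100,120,40),(125,255,255),(.085,.092)),("blk",(22,120,90),(35,255,255),(.038,)),("org",(5,150,120),(17,255,255),(.062,))):
    c=big(mask(s,lo,hi,rois[k]))
    for z in zs: print(n,k,z,rect(s,c,z))
a=cv2.resize(T["pixels"][180:330,150:270],None,fx=4,fy=4,interpolation=cv2.INTER_CUBIC);a=a[:600,:400] if 0 else cv2.resize(a,(400,500))
b=cv2.resize(S["pixels"][190:320,380:480],(400,500),interpolation=cv2.INTER_CUBIC)
cv2.imwrite("pics/c1.png",np.hstack([a,b])[...,::-1])
E
```

```text
T blue 0.085 ((500.6972961425781, 173.7154998779297), (222.3944854736328, 197.63417053222656), 20.760953903198242, [[361.70001220703125, 226.6999969482422], [431.70001220703125, 41.900001525878906], [639.7000122070312, 120.69999694824219], [569.5999755859375, 305.5]])
T blue 0.092 ((499.8292236328125, 170.75352478027344), (220.05001831054688, 195.55072021484375), 20.760971069335938, [[362.29998779296875, 223.1999969482422], [431.6000061035156, 40.29999923706055], [637.4000244140625, 118.30000305175781], [568.0999755859375, 301.20001220703125]])
T blk 0.038 ((454.9350891113281, -247.2427215576172), (133.17422485351562, 42.77205276489258), 82.29425048828125, [[424.79998779296875, -310.3999938964844], [467.20001220703125, -316.1000061035156], [485.1000061035156, -184.10000610351562], [442.70001220703125, -178.39999389648438]])
T org 0.062 ((587.564453125, -337.29254150390625), (129.01318359375, 24.622608184814453), 86.18344116210938, [[571.0, -400.79998779296875], [595.5999755859375, -402.5], [604.0999755859375, -273.70001220703125], [579.5999755859375, -272.1000061035156]])
S blue 0.08
[... 332 characters left out ...]
7, 211.63784790039062), 20.845699310302734, [[370.3999938964844, 228.1999969482422], [445.70001220703125, 30.399999618530273], [670.5, 115.9000015258789], [595.2000122070312, 313.70001220703125]])
S blk 0.038 ((466.13092041015625, -244.46221923828125), (139.47698974609375, 68.5157470703125), 82.28340911865234, [[422.79998779296875, -309.0], [490.70001220703125, -318.20001220703125], [509.3999938964844, -180.0], [441.5, -170.8000030517578]])
S org 0.062 ((592.6126098632812, -334.6843566894531), (130.3215789794922, 32.41230392456055), 87.01762390136719, [[573.0, -398.8999938964844], [605.4000244140625, -400.6000061035156], [612.2000122070312, -270.5], [579.7999877929688, -268.79998779296875]])
```

View pics/c1.png

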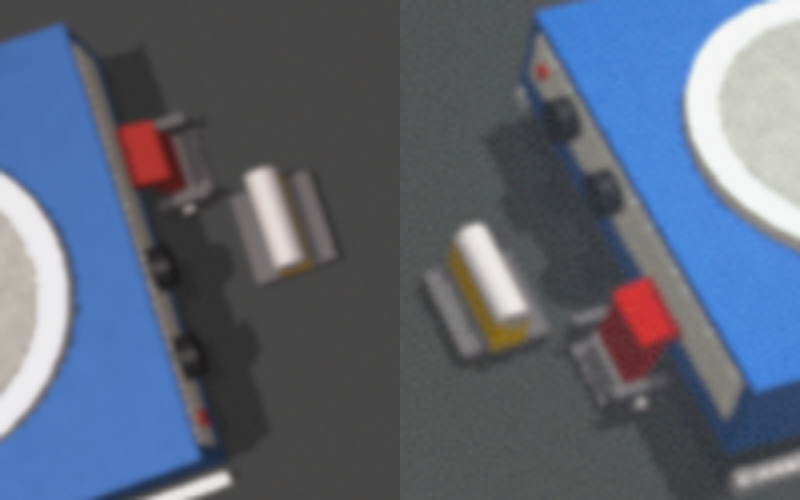

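```bash
cat >> h.py <<'E'
def pose(st):
    x,y,z,w=st["ee_rot"];yaw=np.arctan2(2*(x*y+z*w),1-2*(y*y+z*z));return np.array(st["tool_pos"]),yaw
def go(x,y,z,yawdeg):
    "shift (cm, tool axes) and turn to reach world mm pose"
    from bench import robot
    st=robot.sense();p,yaw=pose(st);d=np.array([x,y,z])/1000-p
    c,s=np.cos(yaw),np.sin(yaw)
    turn=-(np.radians(yawdeg)-yaw+np.pi)%(2*np.pi)
    turn=-((np.radians(yawdeg)-yaw+np.pi)%(2*np.pi)-np.pi)
    print("t",round(st["time"],2),"p",(p*1000).round(1),"yaw",np.degrees(yaw).round(1),"w",round(st["grip_width"]*1000,1),"F",np.round(st["ft_force"],1),"->",np.round([100*(c*d[0]+s*d[1]),100*(s*d[0]-c*d[1]),-100*d[2]],2),round(turn,3))
E
python3 - <<'E'
from h import *
T=pickle.load(open("top.pkl","rb"));S=pickle.load(open("scene.pkl","rb"))
print("ridge",ray(T,(232.5,245.7),.04),ray(S,(402.5,260.2),.04))
for n,s,roi in(("T",T,(215,220,255,270)),("S",S,(385,240,420,290))):
    m=mask(s,(0,0,170),(180,70,255),roi);c=big(m);print(n,rect(s,c,.038))
print("prop red")
for n,s,roi in(("T",T,(175,205,215,245)),("S",S,(420,250,460,300))):
    c=big(mask(s,(0,140,120),(8,255,255),roi));print(n,c.mean(0),ray(s,c.mean(0),.05))
for n,uv,h in(("beaker",(268,130),.04),("jar",(325,130),.04),("amber",(385,147),.04),("smallblk",(408,385),.02),("smallful",(197,160),.02)):print(n,ray(T,uv,h))
go(586.5,-361.5,130,-3.5)
E
```

```text
ridge [[0.55042114 0.03086811 0.04      ]] [[0.55195356 0.03484341 0.04      ]]
T ((552.76611328125, 33.52703094482422), (49.78830337524414, 11.501967430114746), 20.739608764648438, [[527.4000244140625, 30.100000381469727], [531.5, 19.299999237060547], [578.0999755859375, 37.0], [574.0, 47.70000076293945]])
S ((549.2684326171875, 35.330101013183594), (51.44542694091797, 12.829545021057129), 21.14731788635254, [[523.0, 32.0], [527.5999755859375, 20.100000381469727], [575.5999755859375, 38.599998474121094], [570.9000244140625, 50.599998474121094]])
prop red
T [192.64583333 225.8125    ] [[0.58108817 0.09609889 0.05      ]]
S [440.94444444 271.72222222] [[0.57941595 0.09876725 0.05      ]]
beaker [[ 0.75687757 -0.02124008  0.04      ]]
jar [[ 0.75829761 -0.12087725  0.04      ]]
amber [[ 0.72810703 -0.22539199  0.04      ]]
smallblk [[ 0.32942828 -0.25840108  0.02      ]]
smallful [[0.70770254 0.10491998 0.02      ]]
t 0.1 p [ 195.2 -593.2  233. ] yaw -71.8 w 88.1 F [-0.4  0.1  0.4] -> [ -9.78 -44.41  10.3 ] -1.192
```

Emit:
send_rows([
  [-9.8,-44.4,6,-1.19],
  [-9.8,-44.4,6,-1.19],
  [-9.8,-44.4,6,-1.19],
  [-9.8,-44.4,6,-1.19],
  [-9.8,-44.4,6,-1.19],
  [-9.8,-44.4,6,-1.19],
  [-9.8,-44.4,6,-1.19],
  [-9.8,-44.4,6,-1.19],
  [-9.8,-44.4,6,-1.19],
  [-9.8,-44.4,6,-1.19],
], jaw=0)

```text
time: 0.93
tool_pos: [0.552, -0.3815, 0.1785]
ee_rot: [1.0, -0.028, -0.0, -0.0]
ft_force: [0.5, 0.1, -0.1]
grip_width: 0.0441
```

```bash
python3 -c "
from h import *
go(586.5,-361.5,46,-3.5)"
```

```text
t 0.93 p [ 552.  -381.5  178.5] yaw -3.2 w 44.1 F [ 0.5  0.1 -0.1] -> [ 3.33 -2.19 13.25] 0.005
```

Emit:
send_rows([
  [3.3,-2.2,5,0],
  [3.3,-2.2,5,0],
  [3.3,-2.2,5,0],
  [3.3,-2.2,5,0],
])

```text
time: 1.27
tool_pos: [0.5844, -0.3621, 0.1276]
ee_rot: [1.0, -0.031, -0.001, -0.001]
ft_force: [-0.5, -0.8, -0.0]
grip_width: 0.044
```

```bash
python3 -c "
from h import *
go(586.5,-361.5,46,-3.5)"
```

```text
t 1.27 p [ 584.4 -362.1  127.6] yaw -3.5 w 44.0 F [-0.5 -0.8 -0. ] -> [ 0.2  -0.08  8.16] -0.0
```

Emit:
send_rows([
  [0.1,0,3,0],
  [0.1,0,6,0],
  [0.1,0,8.1,0],
  [0.1,0,8.1,0],
  [0.1,0,8.1,0],
  [0.1,0,8.1,0],
])

```text
time: 1.77
tool_pos: [0.5865, -0.3648, 0.0504]
ee_rot: [0.999, -0.032, 0.001, 0.001]
ft_force: [-0.0, -0.0, 0.4]
grip_width: 0.0439
```

Emit:
send_rows([
  [0,0,0,0],
  [0,0,0,0],
  [0,0,0,0],
  [0,0,0,0],
  [0,0,0,0],
  [0,0,0,0],
], jaw=-1)

```text
time: 2.27
tool_pos: [0.5865, -0.3636, 0.0493]
ee_rot: [1.0, -0.031, 0.001, 0.0]
ft_force: [-1.5, 0.3, 6.9]
grip_width: 0.0219
```

Emit:
send_rows([
  [0,0,-2,0],
  [0,0,-4,0],
  [0,0,-6,0],
  [0,0,-8,0],
  [0,0,-8,0],
  [0,0,-8,0],
  [0,0,-8,0],
  [0,0,-8,0],
])

```text
time: 2.93
tool_pos: [0.5849, -0.3626, 0.1262]
ee_rot: [1.0, -0.031, -0.001, -0.001]
ft_force: [-1.0, -0.3, -2.9]
grip_width: 0.0218
```

```bash
python3 -c "
from h import *
s=snap('scene');cv2.imwrite('pics/s1.png',cv2.resize(s['pixels'][150:400,80:400],(800,600))[...,::-1])
go(597,-96,150,20.8)"
```

```text
t 2.98 p [ 585.  -362.6  126.2] yaw -3.6 w 22.1 F [ 0.4 -0.3 -2.9] -> [ -0.49 -26.68  -2.38] -0.426
```

View pics/s1.png

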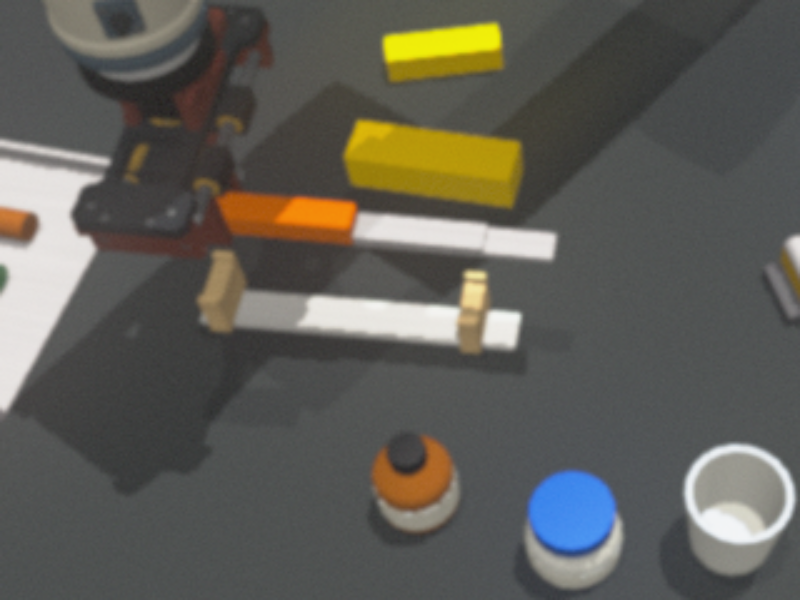

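```bash
cat >> h.py <<'E'
def onplane(s,uv,p,yawdeg):
    "pixels onto vertical plane through p(m) along bar direction yaw+90: returns (along, z) mm"
    K,R,t=cam(s);uv=np.atleast_2d(np.array(uv,float));d=np.c_[uv,np.ones(len(uv))]@np.linalg.inv(K).T@R;c=-R.T@t
    a=np.radians(yawdeg);n=np.array([np.cos(a),np.sin(a),0]);u=np.array([-np.sin(a),np.cos(a),0])
    P=c+d*((n@(p-c))/(d@n))[:,None];return np.c_[(P-p)@u,P[:,2]]*1000
E
python3 -c "
from h import *
from bench import robot
s=snap('scene');st=robot.sense();p,y=pose(st)
print(onplane(s,[(302,251.7),(222.4,240.4)],p,-3.5))
go(545,-160.5,126,20.8)"
```

```text
[[224.68845057 124.27031639]
 [ 95.92229539 136.36049993]]
t 3.03 p [ 585.2 -362.7  126.4] yaw -3.6 w 22.4 F [ 0.5 -0.2 -3.4] -> [ -5.28 -19.93   0.04] -0.426
```

Emit:
send_rows([
  [-5.3,-19.9,0,-0.426],
  [-5.3,-19.9,0,-0.426],
  [-5.3,-19.9,0,-0.426],
  [-5.3,-19.9,0,-0.426],
  [-5.3,-19.9,0,-0.426],
  [-5.3,-19.9,0,-0.426],
  [-5.3,-19.9,0,-0.426],
  [-5.3,-19.9,0,-0.426],
])

```text
time: 3.7
tool_pos: [0.546, -0.1613, 0.128]
ee_rot: [0.983, 0.181, 0.0, 0.0]
ft_force: [0.3, 0.0, -2.5]
grip_width: 0.0216
```

```bash
python3 -c "
from h import *
s=snap('scene');cv2.imwrite('pics/s2.png',cv2.resize(s['pixels'][120:360,200:520],(800,600),interpolation=cv2.INTER_CUBIC)[...,::-1])
go(545.3,-160.5,19,20.8)"
```

```text
t 3.75 p [ 546.1 -161.9  128. ] yaw 20.8 w 22.1 F [-0.4  0.4 -3.2] -> [-0.03 -0.16 10.9 ] -0.0
```

View pics/s2.png

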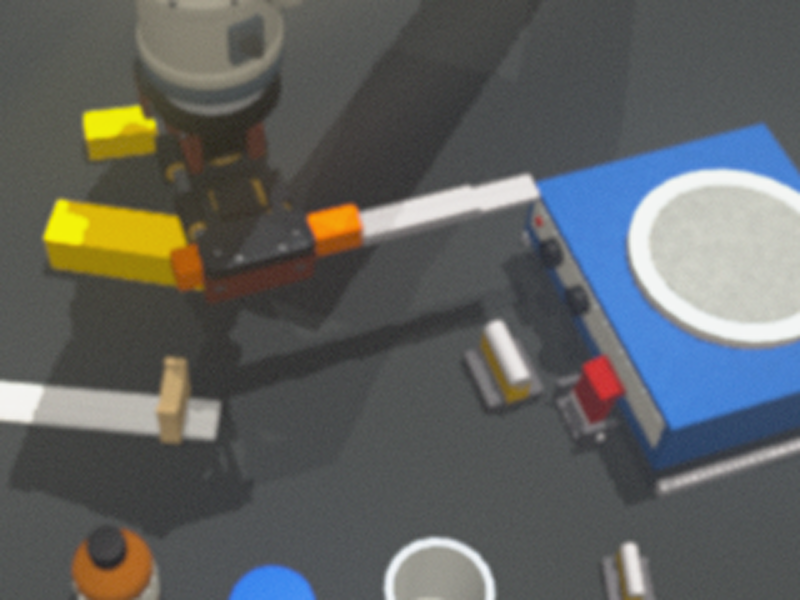

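```bash
python3 -c "
from h import *
T=pickle.load(open('top.pkl','rb'))
for k in ((199,259.5),(207,286.5)):
  P=ray(T,k,.06)[0,:2]*1000-[533,83];print(P@[-.355,.935],P@[-.935,-.355])
go(540.6,-170.9,19,20.8)"
```

```text
0.015452441259743606 10.078051758836061
0.95970532814299 55.74736430209238
t 3.75 p [ 546.1 -161.9  128. ] yaw 20.8 w 22.1 F [-0.4  0.4 -3.2] -> [-0.83  0.64 10.9 ] -0.0
```

Emit:
send_rows([
  [-0.8,0.6,0,0],
  [-0.8,0.6,2,0],
  [-0.8,0.6,5,0],
  [-0.8,0.6,8,0],
  [-0.8,0.6,9.5,0],
  [-0.8,0.6,10.5,0],
  [-0.8,0.6,10.9,0],
  [-0.8,0.6,10.9,0],
  [-0.8,0.6,10.9,0],
])

```text
time: 4.5
tool_pos: [0.5409, -0.1705, 0.0198]
ee_rot: [0.984, 0.18, 0.001, 0.0]
ft_force: [0.2, 0.2, -3.2]
grip_width: 0.0218
```

```bash
python3 -c "
from h import *
from bench import robot
s=snap('scene');cv2.imwrite('pics/s3.png',cv2.resize(s['pixels'][120:300,260:500],(800,600),interpolation=cv2.INTER_CUBIC)[...,::-1])
go(521.8,-121.3,19,20.8)"
```

```text
t 4.55 p [ 541.1 -170.4   20.2] yaw 20.8 w 22.1 F [ 0.9  0.  -2.5] -> [-0.06 -5.28  0.12] -0.0
```

View pics/s3.png

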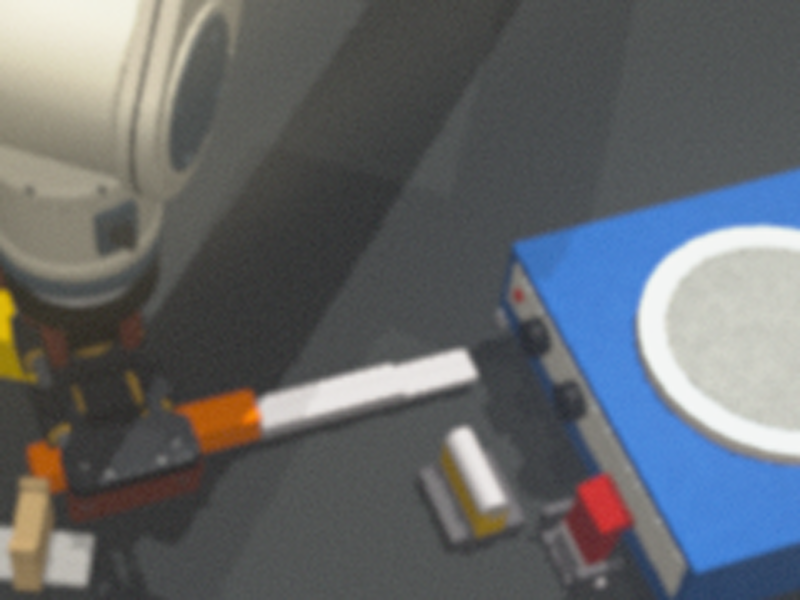

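Emit:
send_rows([
  [0,-1,0,0],
  [0,-2,0,0],
  [0,-3,0,0],
  [0,-4,0,0],
  [0,-5,0,0],
  [0,-5.3,0,0],
  [0,-5.3,0,0],
  [0,-5.3,0,0],
])

```text
time: 5.22
tool_pos: [0.5216, -0.1199, 0.0193]
ee_rot: [0.983, 0.181, 0.0, 0.0]
ft_force: [0.6, 0.6, -2.7]
grip_width: 0.0223
```

Emit:
send_rows([
  [0,0,-1,0],
  [0,0,-2,0],
  [0,0,-3,0],
  [0,0,-4,0],
  [0,0,-4,0],
  [0,0,-4,0],
])

```text
time: 5.72
tool_pos: [0.5223, -0.1206, 0.0604]
ee_rot: [0.984, 0.18, 0.001, 0.0]
ft_force: [-0.4, -0.2, -2.9]
grip_width: 0.0217
```

```bash
python3 -c "
from h import *
from bench import robot
p,y=pose(robot.sense());s=snap('scene');cv2.imwrite('pics/s4.png',cv2.resize(s['pixels'][120:300,260:500],(800,600),interpolation=cv2.INTER_CUBIC)[...,::-1])
go(521.8,-121.3,19,20.8);print(onplane(s,[(401.6,229.5)],np.array([.541,-.1705,.02]),20.8))"
```

```text
t 5.77 p [ 521.8 -120.4   59.8] yaw 20.8 w 21.8 F [ 0.6  0.  -3.5] -> [-0.03  0.09  4.08] -0.0
[[225.73749762   9.32970682]]
```

View pics/s4.png

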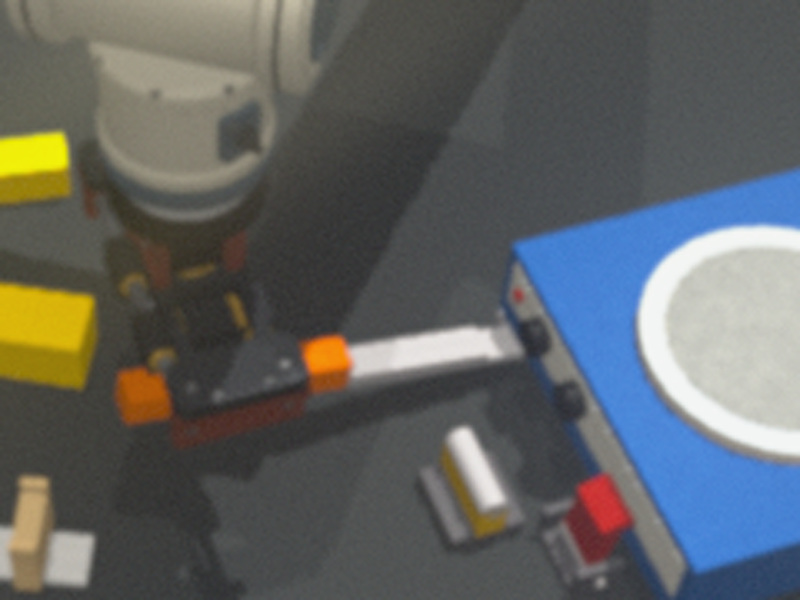

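Emit:
send_rows([
  [0,-0.2,-1,0],
  [0,-0.5,-2,0],
  [0,-0.8,-3,0],
  [0,-1,-3.9,0],
  [0,-1,-3.9,0],
  [0,-1,-3.9,0],
])

```text
time: 6.27
tool_pos: [0.5185, -0.1108, 0.0991]
ee_rot: [0.984, 0.181, 0.001, 0.0]
ft_force: [0.7, 0.7, -3.4]
grip_width: 0.0217
```

```bash
python3 -c "
from h import *
from bench import robot
s=snap('top')
cv2.imwrite('pics/t5.png',cv2.resize(s['pixels'][200:400,150:400],(750,600),interpolation=cv2.INTER_CUBIC)[...,::-1]);go(521.8,-121.3,98,20.8)"
```

```text
t 6.32 p [ 518.1 -110.8   98.6] yaw 20.8 w 21.5 F [-0.1 -0.9 -2.8] -> [-0.03  1.11  0.06] 0.0
```

View pics/t5.png

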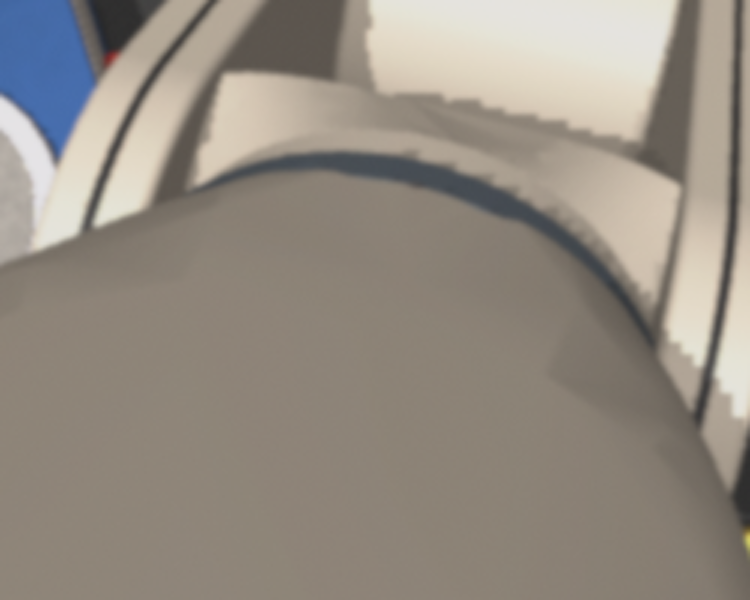

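Emit:
send_rows([
  [0,0,-0.6,0],
  [0,0,-1.1,0],
  [0,0,-1.1,0],
  [0,0,-1.1,0],
  [0,1.5,-1.1,0],
  [0,3,-1.1,0],
  [0,4.5,-1.1,0],
  [0,6,-1.5,0],
  [0,6,-3,0],
  [0,6,-5,0],
])

```text
time: 7.15
tool_pos: [0.5389, -0.1689, 0.1473]
ee_rot: [0.984, 0.179, -0.001, -0.001]
ft_force: [0.2, -0.1, -2.5]
grip_width: 0.0222
```

```bash
python3 -c "
from h import *
from bench import robot
p,y=pose(robot.sense());s=snap('scene')
c=s['pixels'][110:320,240:520];cv2.imwrite('pics/s6.png',cv2.resize(c,(800,600),interpolation=cv2.INTER_CUBIC)[...,::-1]);go(521.8,-121.3,98,20.8)
# steel blade mask extremes
m=mask(s,(0,0,120),(180,45,255),(330,180,440,290));c=big(m);print(cv2.minAreaRect(c.astype(np.float32)),np.degrees(y))
bx=cv2.boxPoints(cv2.minAreaRect(c.astype(np.float32)));print(bx.round(1).tolist(),onplane(s,bx,p,np.degrees(y)).round(1).tolist())
"
```

```text
t 7.2 p [ 541.3 -169.4  151.8] yaw 20.7 w 21.8 F [-0.2  0.   1.4] -> [-0.12 -5.18  5.38] -0.002
((365.1708068847656, 215.0835418701172), (60.07495880126953, 10.83646297454834), 2.8624050617218018) 20.671703038454197
[[334.8999938964844, 219.0], [335.3999938964844, 208.1999969482422], [395.3999938964844, 211.1999969482422], [394.8999938964844, 222.0]] [[86.6, 96.2], [87.0, 126.2], [203.6, 72.6], [206.5, 38.9]]
```

View pics/s6.png

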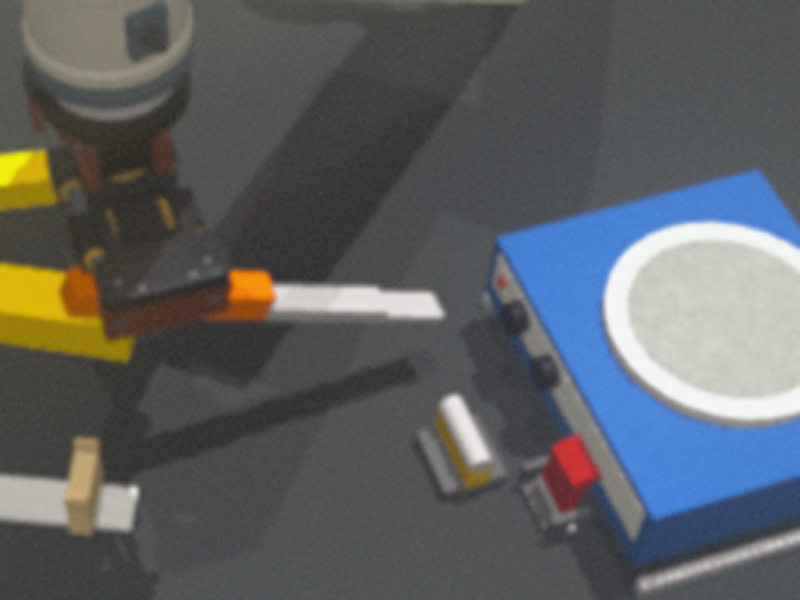

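```bash
python3 -c "
from h import *
go(623.7,-163,150,20.8)"
```

```text
t 7.2 p [ 541.3 -169.4  151.8] yaw 20.7 w 21.8 F [-0.2  0.   1.4] -> [7.94 2.32 0.18] -0.002
```

Emit:
send_rows([
  [2,2.3,0,0],
  [4,2.3,0,0],
  [6,2.3,0,0],
  [8,2.3,0,0],
  [8,2.3,0,0],
  [8,2.3,0,0],
  [8,2.3,0,0],
])

```text
time: 7.78
tool_pos: [0.6215, -0.1606, 0.1475]
ee_rot: [0.984, 0.18, -0.001, -0.0]
ft_force: [-0.2, 0.1, -2.4]
grip_width: 0.0218
```

```bash
python3 -c "
from h import *
from bench import robot
p,y=pose(robot.sense());s=snap('scene')
cv2.imwrite('pics/s7.png',cv2.resize(s['pixels'][110:320,240:520],(800,600),interpolation=cv2.INTER_CUBIC)[...,::-1])
m=mask(s,(0,0,120),(180,45,255),(290,200,397,300));c=big(m)
bx=cv2.boxPoints(cv2.minAreaRect(c.astype(np.float32)));print(bx.round(1).tolist(),onplane(s,bx,p,np.degrees(y)).round(1).tolist())
go(591.3,-78,107.5,20.8)"
```

```text
[[338.0, 248.0], [396.0, 248.0], [396.0, 260.0], [338.0, 260.0]] [[85.4, 127.4], [192.1, 79.2], [196.8, 39.4], [86.3, 91.8]]
t 7.83 p [ 621.2 -160.6  147.6] yaw 20.8 w 22.0 F [-0.4  0.1 -3.7] -> [ 0.13 -8.79  4.01] -0.001
```

Emit:
send_rows([
  [0.1,-1.5,0.6,0],
  [0.1,-3,1.3,0],
  [0.1,-4.5,2,0],
  [0.1,-5.5,2.5,0],
  [0.1,-6.5,3,0],
  [0.1,-7.5,3.4,0],
  [0.1,-8.2,3.7,0],
  [0.1,-8.8,4,0],
  [0.1,-8.8,4,0],
  [0.1,-8.8,4,0],
])

```text
time: 8.67
tool_pos: [0.592, -0.0772, 0.1082]
ee_rot: [0.984, 0.181, 0.0, 0.0]
ft_force: [-0.3, 0.4, -3.5]
grip_width: 0.0216
```

```bash
python3 -c "
from h import *
s=snap('scene');cv2.imwrite('pics/s8.png',cv2.resize(s['pixels'][170:320,320:520],(800,600),interpolation=cv2.INTER_CUBIC)[...,::-1])
go(591.3,-78,107.5,20.8)"
```

```text
t 8.72 p [592.3 -77.6 108.4] yaw 20.8 w 22.1 F [ 0.1  0.5 -3.4] -> [-0.1   0.    0.09] 0.0
```

View pics/s8.png

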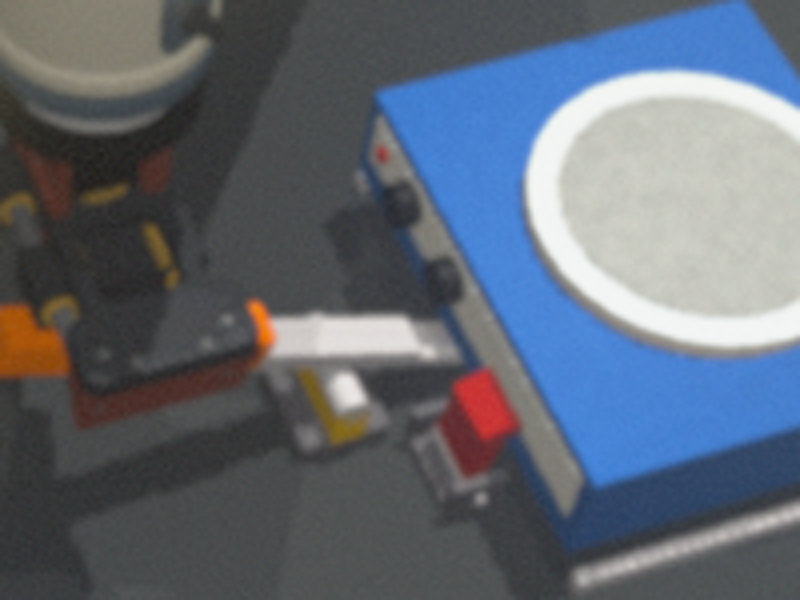

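Emit:
send_rows([
  [0,0,0.8,0],
  [0,0,1.6,0],
  [0,0.1,2.4,0],
  [0,0.2,3.2,0],
  [0,0.4,4,0],
  [0,0.5,4.5,0],
  [0,0.6,5,0],
  [0,0.7,5.4,0],
  [0,0.8,5.8,0],
  [0,0.8,5.8,0],
])

```text
time: 9.55
tool_pos: [0.5966, -0.0859, 0.0511]
ee_rot: [0.984, 0.18, 0.002, 0.001]
ft_force: [-0.9, -0.3, 13.6]
grip_width: 0.0219
```

```bash
cat > red.py <<'E'
from h import *
s=snap('scene')
m=mask(s,(0,140,120),(8,255,255),(420,240,470,300));c=big(m);print("red",cv2.contourArea(c.astype(np.float32)),c.mean(0),cv2.boundingRect(c.astype(np.float32)))
b=big(mask(s,(100,120,40),(125,255,255),(380,130,600,330)));print("blue y-min,x-min",b.min(0),b[b[:,0].argmin()],b[b[:,1].argmax()])
go(591.3,-78,107.5,20.8)
cv2.imwrite('pics/r.png',cv2.resize(s['pixels'][170:320,320:520],(800,600),interpolation=cv2.INTER_CUBIC)[...,::-1])
E
python3 red.py
```

```text
red 126.0 [441.97727273 271.13636364] (435, 263, 15, 17)
blue y-min,x-min [420. 169.] [420. 185.] [466. 300.]
t 9.6 p [596.6 -85.9  51.3] yaw 20.8 w 21.9 F [ 0.1 -1.7 12.5] -> [-0.22 -0.93 -5.62] -0.0
```

Emit:
send_rows([
  [0,0,0.2,0],
  [0,0,0.4,0],
  [0,0,0.6,0],
  [0,0,0.8,0],
  [0,0,1,0],
  [0,0,1,0],
  [0,0,1,0],
])

```text
time: 10.18
tool_pos: [0.5972, -0.0864, 0.0418]
ee_rot: [0.984, 0.181, 0.002, 0.001]
ft_force: [0.2, -4.4, 13.9]
grip_width: 0.0215
```

```bash
python3 red.py
```

```text
red 117.0 [442.89130435 270.91304348] (436, 263, 15, 17)
blue y-min,x-min [421. 169.] [421. 183.] [466. 298.]
t 10.23 p [597.2 -86.4  41.9] yaw 20.8 w 21.7 F [-0.6 -3.6 13.7] -> [-0.25 -1.   -6.56] -0.0
```

Emit:
send_rows([
  [0,0,0.2,0],
  [0,0,0.4,0],
  [0,0,0.6,0],
  [0,0,0.8,0],
  [0,0,0.8,0],
  [0,0,0.8,0],
])

```text
time: 10.73
tool_pos: [0.5973, -0.0865, 0.0338]
ee_rot: [0.984, 0.181, 0.002, 0.001]
ft_force: [-0.2, -5.5, 14.7]
grip_width: 0.0218
```

```bash
python3 red.py; python3 -c "
from h import *
s=pickle.load(open('scene.pkl','rb'))
b=big(mask(s,(100,120,40),(125,255,255),(380,130,600,330)));print('init',b[b[:,0].argmin()],b[b[:,1].argmax()])
f=lambda h:proj(s,[[.4311+.0,.044,.092+h],[.5331,.083,.092+h]])
print(f(0),f(.03))"
```

```text
red 209.5 [442.55294118 274.        ] (432, 264, 21, 24)
blue y-min,x-min [423. 169.] [423. 183.] [469. 297.]
t 10.78 p [597.3 -86.4  33.8] yaw 20.8 w 21.7 F [ 0.4 -4.4 13.8] -> [-0.26 -1.   -7.37] -0.0
init [414. 193.] [461. 306.]
[[408.25923292 189.64821566]
 [433.86632383 235.48736153]] [[410.44088672 178.61607494]
 [436.89871661 224.95975196]]
```

View pics/r.png

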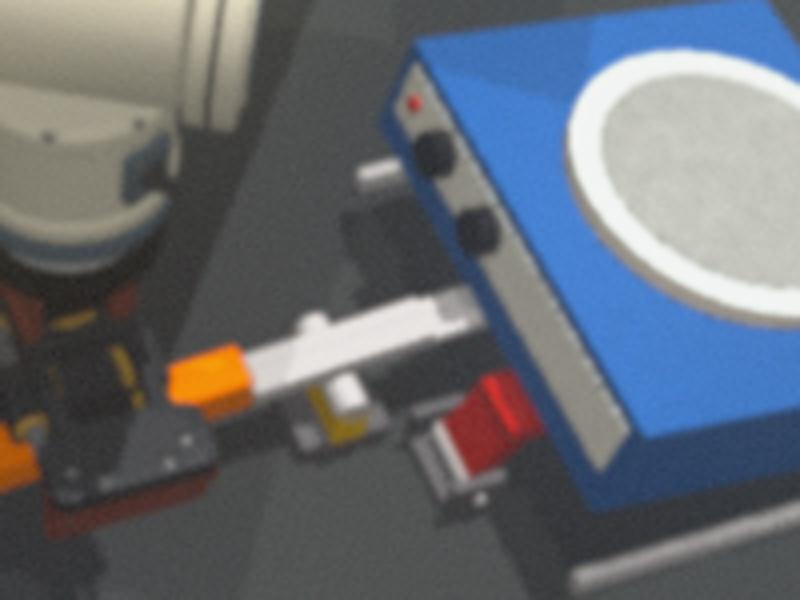

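The red prop's nose, at crop (530,415), now sits under the casing edge, so it has dropped in. I press slightly further, then let the edge down.

Emit:
send_rows([
  [0,0,0.2,0],
  [0,0,0.2,0],
  [0,0,0.2,0],
  [0,0,0,0],
  [0,0,-0.3,0],
  [0,0,-0.6,0],
  [0,0,-0.9,0],
  [0,0,-1.2,0],
  [0,0,-1.5,0],
  [0,0,-1.5,0],
])

```text
time: 11.62
tool_pos: [0.5941, -0.0847, 0.0469]
ee_rot: [0.984, 0.18, -0.001, -0.0]
ft_force: [-0.1, -0.1, -3.1]
grip_width: 0.0218
```

```bash
python3 red.py
```

```text
red 75.5 [438.66292135 276.93258427] (433, 266, 13, 22)
blue y-min,x-min [420. 169.] [420. 184.] [465. 299.]
t 11.67 p [593.8 -84.7  46.5] yaw 20.8 w 22.2 F [ 1.7 -1.1 -1.3] -> [ 0.   -0.71 -6.1 ] -0.0
```

Emit:
send_rows([
  [0,0,-0.3,0],
  [0,0,-0.6,0],
  [0,0,-0.9,0],
  [0,0,-1.2,0],
  [0,0,-1.5,0],
  [0,0,-1.5,0],
  [0,0,-1.5,0],
  [0,0,-1.5,0],
])

```text
time: 12.33
tool_pos: [0.5948, -0.0849, 0.0623]
ee_rot: [0.984, 0.18, 0.0, -0.0]
ft_force: [0.1, -0.3, -3.3]
grip_width: 0.0216
```

```bash
python3 red.py
```

```text
red 82.0 [438.55555556 277.51388889] (432, 268, 15, 20)
blue y-min,x-min [420. 169.] [420. 184.] [465. 299.]
t 12.38 p [594.7 -84.9  62.2] yaw 20.8 w 21.8 F [-0.5 -0.4 -2.7] -> [-0.07 -0.77 -4.53] -0.0
```

Emit:
send_rows([
  [0,0,0.5,0],
  [0,0,0.5,0],
  [0,1,0.5,0],
  [0,2,0.5,0],
  [0,3,0.4,0],
  [0,4,0.3,0],
  [0,5,0.2,0],
  [0,6,0,0],
  [0,6,-1,0],
  [0,6,-2,0],
])

```text
time: 13.22
tool_pos: [0.6158, -0.1417, 0.0825]
ee_rot: [0.984, 0.18, -0.0, -0.0]
ft_force: [0.4, -0.4, -3.2]
grip_width: 0.0218
```

Emit:
send_rows([
  [0,0,0,0],
  [0,0,-2,0],
  [0,0,-4,0],
  [0,0,-6,0],
  [0,0,-6,0],
  [0,0,-6,0],
])

```text
time: 13.72
tool_pos: [0.6166, -0.1407, 0.1433]
ee_rot: [0.984, 0.181, 0.001, 0.001]
ft_force: [0.4, 0.6, -3.5]
grip_width: 0.022
```

```bash
python3 red.py; python3 -c "
from h import *
T=snap('top');print(rect(T,big(mask(T,(22,120,90),(35,255,255),(340,260,470,345))),.038))"
```

```text
red 54.0 [437.96428571 277.41666667] (432, 268, 13, 20)
blue y-min,x-min [420. 169.] [420. 184.] [465. 299.]
t 13.77 p [ 615.8 -140.5  142.1] yaw 20.8 w 21.8 F [-1.   0.5 -3.5] -> [-0.06 -6.72  3.46] 0.0Traceback (most recent call last):
  File "<string>", line 3, in <module>
    T=snap('top');print(rect(T,big(mask(T,(22,120,90),(35,255,255),(340,260,470,345))),.038))
                               ~~~^^^^^^^^^^^^^^^^^^^^^^^^^^^^^^^^^^^^^^^^^^^^^^^^^^^^
  File "h.py", line 14, in big
    c=max(cv2.findContours(m,0,cv2.CHAIN_APPROX_NONE)[0],key=cv2.contourArea);return c[:,0,:].astype(float)
ValueError: max() iterable argument is empty
```

```bash
python3 -c "
from h import *
go(630,-215,150,20.8);go(380,-240,150,0)"
```

```text
t 13.82 p [ 615.2 -140.5  141.2] yaw 20.8 w 21.5 F [-0.9 -0.3 -2.9] -> [-1.27  7.49 -0.88] 0.0
t 13.82 p [ 615.2 -140.5  141.2] yaw 20.8 w 21.5 F [-0.9 -0.3 -2.9] -> [-25.52   0.94  -0.88] 0.363
```

Emit:
send_rows([
  [-1,4,-1,0],
  [-1.3,7.5,-1,0],
  [-5,7,-1,0.1],
  [-9,6,-1,0.2],
  [-13,5,-1,0.3],
  [-17,4,-1,0.363],
  [-21,2.5,-1,0.363],
  [-25.5,0.9,-1,0.363],
  [-25.5,0.9,-1,0.363],
  [-25.5,0.9,-1,0.363],
])

```text
time: 14.65
tool_pos: [0.377, -0.2388, 0.1509]
ee_rot: [1.0, -0.001, -0.002, -0.001]
ft_force: [0.4, 0.1, -3.9]
grip_width: 0.0216
```

```bash
python3 -c "
from h import *
from bench import robot
go(380,-182,25,0)
p,y=pose(robot.sense());s=snap('scene')
m=mask(s,(0,0,120),(180,45,255),(250,60,420,250));c=big(m);bx=cv2.boxPoints(cv2.minAreaRect(c.astype(np.float32)));print(bx.round(1).tolist(),onplane(s,bx,p,np.degrees(y)).round(1).tolist())
print(rect(s,big(mask(s,(22,120,90),(35,255,255),(200,190,300,250))),.038))
"
```

```text
t 14.65 p [ 377.  -238.8  150.9] yaw -0.1 w 21.6 F [ 0.4  0.1 -3.9] -> [ 0.29 -5.68 12.59] -0.002
[[332.0, 60.0], [419.0, 60.0], [419.0, 110.0], [332.0, 110.0]] [[138.0, 326.6], [270.7, 330.8], [284.9, 233.3], [139.3, 227.7]]
((465.2240295410156, -244.3273468017578), (139.4215850830078, 69.82174682617188), 82.47579193115234, [[421.5, -308.8999938964844], [490.70001220703125, -318.0], [509.0, -179.8000030517578], [439.70001220703125, -170.60000610351562]])
```

Emit:
send_rows([
  [0.3,-2,0,0],
  [0.3,-4,0,0],
  [0.3,-5.7,2,0],
  [0.3,-5.7,5,0],
  [0.3,-5.7,8,0],
  [0.3,-5.7,9.5,0],
  [0.3,-5.7,10.5,0],
  [0.3,-5.7,11.5,0],
  [0.3,-5.7,12.5,0],
  [0.3,-5.7,12.5,0],
])

```text
time: 15.53
tool_pos: [0.3839, -0.1828, 0.0259]
ee_rot: [1.0, 0.0, -0.001, -0.0]
ft_force: [-0.5, 0.2, -2.6]
grip_width: 0.0218
```

Emit:
send_rows([
  [0,0,0.3,0],
  [0,0,0.6,0],
  [0,0,0.9,0],
  [0,0,0.9,0],
  [0,0,0.9,0],
])

```text
time: 15.95
tool_pos: [0.3842, -0.1832, 0.0185]
ee_rot: [1.0, -0.0, 0.001, 0.0]
ft_force: [0.2, -0.5, -1.3]
grip_width: 0.0221
```

```bash
python3 -c "
from h import *
go(380,-182,15,0)"
```

```text
t 15.95 p [ 384.2 -183.2   18.5] yaw -0.0 w 22.1 F [ 0.2 -0.5 -1.3] -> [-0.42 -0.12  0.35] -0.001
```

Emit:
send_rows([
  [0,0,0.2,0],
  [0,0,0.2,0],
  [0,0,0.2,0],
  [0,0,0.2,0],
  [0,0,0.2,0],
], jaw=0)

```text
time: 16.37
tool_pos: [0.3838, -0.1829, 0.0162]
ee_rot: [1.0, 0.0, 0.0, 0.0]
ft_force: [0.7, 0.7, -0.0]
grip_width: 0.044
```

Emit:
send_rows([
  [0,0,-2,0],
  [0,0,-5,0],
  [0,0,-8,0],
  [0,0,-11,0],
  [0,0,-13,0],
  [0,0,-13,0],
  [0,0,-13,0],
], jaw=0.5)

```text
time: 16.95
tool_pos: [0.3844, -0.1832, 0.147]
ee_rot: [1.0, 0.0, 0.001, 0.001]
ft_force: [0.9, 0.3, -0.5]
grip_width: 0.0658
```

```bash
python3 -c "
from h import *
s=snap('scene');cv2.imwrite('pics/s9.png',s['pixels'][...,::-1])
print(rect(s,big(mask(s,(22,120,90),(35,255,255),(200,190,300,250))),.038))
h=mask(s,(5,150,90),(17,255,255),(250,120,420,250));print(rect(s,big(h),.022))
T=snap('top');cv2.imwrite('pics/t9.png',T['pixels'][...,::-1])
go(454,-248,130,-7.7)"
```

```text
((465.71124267578125, -244.04232788085938), (138.75779724121094, 68.26264190673828), 82.28124237060547, [[422.6000061035156, -308.20001220703125], [490.20001220703125, -317.3999938964844], [508.8999938964844, -179.89999389648438], [441.20001220703125, -170.6999969482422]])
((391.9356384277344, -163.16839599609375), (129.14190673828125, 39.07410430908203), 89.66204071044922, [[372.0, -227.60000610351562], [411.1000061035156, -227.89999389648438], [411.8999938964844, -98.69999694824219], [372.79998779296875, -98.5]])
t 17.05 p [ 383.2 -182.6  145.4] yaw 0.0 w 65.8 F [ 0.2 -0.2  0.2] -> [7.08 6.54 1.54] 0.134
```

```bash
python3 -c "
from h import *
go(449,-291.6,60,-7.7)"
```

```text
t 17.05 p [ 383.2 -182.6  145.4] yaw 0.0 w 65.8 F [ 0.2 -0.2  0.2] -> [ 6.58 10.9   8.54] 0.134
```

Emit:
send_rows([
  [3,4,0,0.07],
  [6,8,0,0.134],
  [6.5,10.9,0,0.134],
  [6.5,10.9,3,0.134],
  [6.5,10.9,6,0.134],
  [6.5,10.9,8.5,0.134],
  [6.5,10.9,8.5,0.134],
  [6.5,10.9,8.5,0.134],
])

```text
time: 17.72
tool_pos: [0.447, -0.2908, 0.0588]
ee_rot: [0.998, -0.067, -0.003, -0.002]
ft_force: [0.7, -0.6, 1.0]
grip_width: 0.0658
```

```bash
python3 -c "
from h import *
go(449,-291.6,15,-7.7)"
```

```text
t 17.72 p [ 447.  -290.8   58.8] yaw -7.7 w 65.8 F [ 0.7 -0.6  1. ] -> [0.21 0.06 4.38] 0.0
```

Emit:
send_rows([
  [0.2,0,1.5,0],
  [0.2,0,3,0],
  [0.2,0,4.3,0],
  [0.2,0,4.3,0],
  [0.2,0,4.3,0],
])

```text
time: 18.13
tool_pos: [0.4507, -0.2921, 0.0184]
ee_rot: [0.998, -0.067, -0.0, -0.0]
ft_force: [0.1, 0.1, 1.1]
grip_width: 0.066
```

Emit:
send_rows([
  [0,0,0,0],
  [0,0,0,0],
  [0,0,0,0],
  [0,0,0,0],
  [0,0,0,0],
  [0,0,0,0],
], jaw=-1)

```text
time: 18.63
tool_pos: [0.4508, -0.2923, 0.0187]
ee_rot: [0.998, -0.067, 0.0, 0.0]
ft_force: [-1.9, 0.6, 5.9]
grip_width: 0.0396
```

Emit:
send_rows([
  [0,0,-1,0],
  [0,0,-3,0],
  [0,0,-5,0],
  [0,0,-5,0],
  [0,0,-5,0],
])

```text
time: 19.05
tool_pos: [0.4515, -0.2927, 0.0692]
ee_rot: [0.998, -0.067, 0.001, 0.001]
ft_force: [0.3, 1.0, -2.2]
grip_width: 0.0399
```

```bash
python3 -c "
from h import *
go(507.9,-76.3,75,20.8)"
```

```text
t 19.05 p [ 451.5 -292.7   69.2] yaw -7.7 w 39.9 F [ 0.3  1.  -2.2] -> [  2.7  -22.2   -0.58] -0.497
```

Emit:
send_rows([
  [0.5,-3.5,0,-0.08],
  [1,-7,0,-0.16],
  [1.3,-10,0,-0.25],
  [1.6,-13,0,-0.33],
  [2,-16,0,-0.42],
  [2.4,-19,0,-0.497],
  [2.7,-22.2,0,-0.497],
  [2.7,-22.2,0,-0.497],
  [2.7,-22.2,0,-0.497],
  [2.7,-22.2,0,-0.497],
])

```text
time: 19.88
tool_pos: [0.5065, -0.0758, 0.0674]
ee_rot: [0.984, 0.181, -0.001, -0.0]
ft_force: [0.1, 0.8, -2.6]
grip_width: 0.04
```

```bash
python3 -c "
from h import *
go(507.9,-76.3,19,20.8)"
```

```text
t 19.88 p [506.5 -75.8  67.4] yaw 20.8 w 40.0 F [ 0.1  0.8 -2.6] -> [0.11 0.09 4.84] 0.001
```

Emit:
send_rows([
  [0,0,1.5,0],
  [0,0,3,0],
  [0,0,4,0],
  [0,0,4.6,0],
  [0,0,4.8,0],
  [0,0,4.8,0],
])

```text
time: 20.38
tool_pos: [0.5068, -0.0763, 0.0197]
ee_rot: [0.984, 0.18, -0.001, -0.0]
ft_force: [-0.5, 0.6, -2.1]
grip_width: 0.0401
```

```bash
python3 red.py; python3 -c "
from h import *
go(482,-8,18.7,20.8)
T=pickle.load(open('scene.pkl','rb'));s=snap('scene')
print(rect(s,big(mask(s,(22,120,90),(35,255,255),(300,150,420,270))),.038))"
```

```text
red 152.5 [440.64197531 275.58024691] (432, 264, 17, 24)
blue y-min,x-min [420. 169.] [420. 184.] [465. 299.]
t 20.43 p [507.2 -76.2  20.2] yaw 20.8 w 39.8 F [-0.5  0.4 -1.8] -> [ 7.8   3.15 -8.73] -0.001
t 20.43 p [507.2 -76.2  20.2] yaw 20.8 w 39.8 F [-0.5  0.4 -1.8] -> [ 0.06 -7.27  0.15] -0.001
((483.79644775390625, 6.616481781005859), (65.39539337158203, 56.028175354003906), 20.939023971557617, [[443.20001220703125, 21.100000381469727], [463.29998779296875, -31.200000762939453], [524.2999877929688, -7.900000095367432], [504.29998779296875, 44.5]])
```

Emit:
send_rows([
  [0,-0.8,0.1,0],
  [0,-1.6,0.1,0],
  [0,-2.4,0.1,0],
  [0,-3.2,0.1,0],
  [0,-4,0.1,0],
  [0,-4,0.1,0],
])

```text
time: 20.98
tool_pos: [0.492, -0.0368, 0.0192]
ee_rot: [0.983, 0.181, -0.0, -0.0]
ft_force: [-0.7, -0.1, -2.1]
grip_width: 0.0404
```

Emit:
send_rows([
  [0,-0.8,0,0],
  [0,-1.6,0,0],
  [0,-2.4,0,0],
  [0,-3.3,0,0],
  [0,-3.3,0,0],
  [0,-3.3,0,0],
])

```text
time: 21.48
tool_pos: [0.4811, -0.007, 0.0192]
ee_rot: [0.983, 0.181, -0.0, -0.0]
ft_force: [0.5, -0.5, -2.1]
grip_width: 0.0402
```

```bash
python3 red.py; python3 -c "
from h import *
go(482,-8,18.7,20.8)"
```

```text
red 70.5 [439.93684211 277.2       ] (432, 270, 17, 18)
blue y-min,x-min [420. 169.] [420. 184.] [465. 299.]
t 21.53 p [481.4  -7.3  19.2] yaw 20.8 w 40.0 F [-0.   1.3 -1.8] -> [ 7.76 10.52 -8.83] 0.001
t 21.53 p [481.4  -7.3  19.2] yaw 20.8 w 40.0 F [-0.   1.3 -1.8] -> [0.04 0.09 0.05] 0.001
```

Emit:
send_rows([
  [0,-0.5,0.1,0],
  [0,-0.5,0.1,0],
  [0,-0.5,0.1,0],
])

```text
time: 21.78
tool_pos: [0.4807, -0.003, 0.0187]
ee_rot: [0.984, 0.18, 0.001, 0.0]
ft_force: [2.0, -1.1, 6.3]
grip_width: 0.0402
```

Emit:
send_rows([
  [0,0,0,0],
  [0,0,0,0],
  [0,0,0,0],
  [0,0,0,0],
], jaw=0.2)

```text
time: 22.12
tool_pos: [0.4792, -0.0029, 0.018]
ee_rot: [0.984, 0.18, -0.0, -0.0]
ft_force: [0.8, 0.1, 0.9]
grip_width: 0.0526
```

Emit:
send_rows([
  [0,0,-1.5,0],
  [0,0.5,-4,0],
  [0,2,-7,0],
  [0,5,-10,0],
  [0,9,-13,0],
  [0,13,-16,0],
  [0,17,-18,0],
  [0,21,-18,0],
  [0,25,-18,0],
  [0,25,-18,0],
])

```text
time: 22.95
tool_pos: [0.5702, -0.2414, 0.1995]
ee_rot: [0.984, 0.179, 0.002, 0.002]
ft_force: [-0.7, 0.2, -0.3]
grip_width: 0.0526
```

```bash
python3 red.py; python3 -c "
from h import *
s=snap('scene');cv2.imwrite('pics/f.png',cv2.resize(s['pixels'][100:340,260:580],(800,600),interpolation=cv2.INTER_CUBIC)[...,::-1])
c,wh,a,b=rect(s,big(mask(s,(22,120,90),(35,255,255),(340,150,440,260))),.038);print(wh,a)
for q in b: P=np.array(q)-[533,83];print(q,P@[-.355,.935],P@[-.935,-.355])
i=pickle.load(open('scene.pkl','rb'))
for r in ((225,325,270,375),(285,340,335,400),(350,330,400,395)):
  x0,y0,x1,y1=r;print(np.abs(i['pixels'][y0:y1,x0:x1].astype(int)-s['pixels'][y0:y1,x0:x1]).mean())"
```

```text
red 210.5 [441.         275.81818182] (432, 264, 18, 24)
blue y-min,x-min [420. 169.] [420. 184.] [465. 299.]
t 23.0 p [ 570.1 -241.7  198.8] yaw 20.6 w 52.6 F [ 1.  -0.8 -0.2] -> [  7.74 -14.58   9.13] -0.003
(64.5239028930664, 110.31625366210938) 22.24203109741211
[429.79998779296875, 62.400001525878906] 17.375005760192867 103.8050108718872
[471.5, -39.70000076293945] -92.8920007133484 101.06100027084351
[531.2999877929688, -15.300000190734863] -91.30699584484101 36.4860114812851
[489.5, 86.80000305175781] 18.995502853393553 39.32349891662598
4.262814814814814
1.939111111111111
1.8117948717948718
```

View pics/f.png

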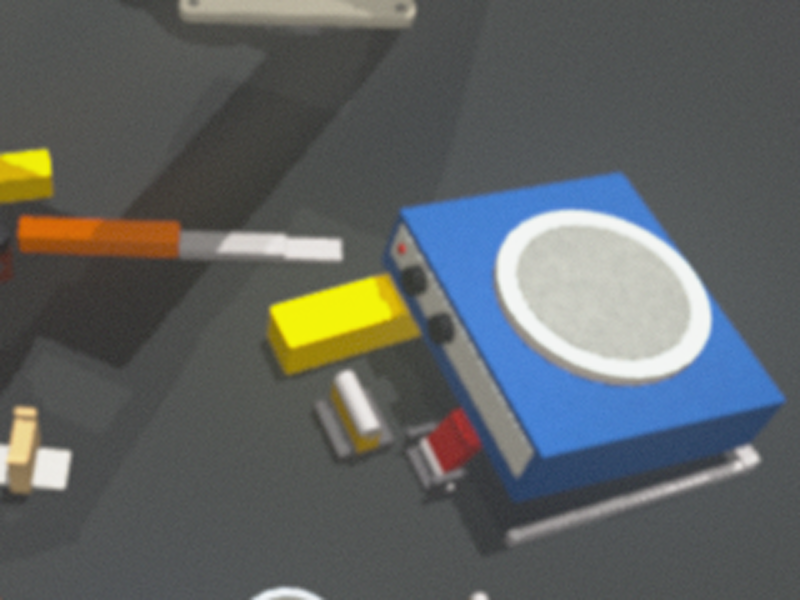

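```bash
python3 -c "
from h import *
s=snap('scene');T=snap('top');i=pickle.load(open('scene.pkl','rb'))
for q in (i,s): print('amber',big(mask(q,(3,120,60),(20,255,255),(220,320,275,380))).mean(0))
m=mask(T,(22,120,90),(35,255,255),(150,150,420,345));c=big(m);cc,wh,a,b=rect(T,c,.038);print(wh,a)
for q in b: P=np.array(q)-[533,83];print(q,P@[-.355,.935],P@[-.935,-.355])
# edge estimate now from raised front lower edge: blue contour front in top view
E=ray(T,c,.038)[:,:2]*1000-[533,83];print('min x_h',np.sort(E@[-.355,.935])[[0,3,8]])
E=ray(s,big(mask(s,(22,120,90),(35,255,255),(340,150,440,260))),.038)[:,:2]*1000-[533,83];x=E@[-.355,.935];y=E@[-.935,-.355];k=y>85;print('scene rear at +y side',np.sort(x[k])[:6])"
```

```text
amber [244.70192308 346.88461538]
amber [244.55238095 346.79047619]
(43.68302917480469, 92.92779541015625) 21.54183578491211
[434.0, 52.900001525878906] 7.0015014266967714 103.250499458313
[468.20001220703125, -33.5] -85.9235043334961 101.94548858642578
[508.79998779296875, -17.5] -85.37649566650391 58.30451141357422
[474.70001220703125, 68.9000015258789] 7.512997093200683 59.515988044738776
min x_h [-85.74916983 -85.3270153  -84.90305429]
scene rear at +y side [-86.3709023  -83.77202438 -82.93786477 -82.10142205 -81.26268683
 -80.42164967]
```

```bash
python3 -c "
from bench import robot
print(robot.job_done())"
```

```text
the job is handed in; nothing more can be done
None
```

I finished the job and handed it in at about 23 s of the 69 s allowed. No verdict was reported.

**What I did**
- **Prying:** I gripped the bar's handle and tilted its nose down by catching the tip under the heater's edge beside the fulcrum. I then slid it over the yellow fulcrum and pressed the handle down. The red prop dropped in with the edge at about 53 mm.
- **Letting down:** I lowered the edge onto the prop and pulled the bar out.
- **Bar:** I laid it flat on the bench.
- **Support block:** I slid it in straight from the front, on the +y side.

**Last checks**

| Check | Measured | Required |
|---|---|---|
| Edge height, from image shift | about 50 mm, stayed there after the bar came out | 43 to 56 mm |
| Prop | nose under the casing in the picture | over 0.29 rad |
| Block centre, in front of the edge | about 19 mm | at most 40 mm |
| Block centre, to +y of the edge's middle | about 80 mm | 30 to 100 mm |
| Block angle off straight | about 1° | within 20° |
| Bar's middle to the edge's middle | about 230 mm | at least 170 mm |
| Amber bottle, jar and beaker | unmoved in the scene picture | at most 30 mm |

**Where the checks disagreed or fell short**
- The fulcrum-to-edge distance measured about 53 mm, not the stated 60 mm. If my edge position is that far off, the block's centre is about 26 mm in front of the edge, still within limits.
- The scene view first put the block about 6 mm further out (25 mm) than the top view. A closer check of that view gave about 20 mm.
- I couldn't read the prop's angle directly; I judged it only from the pictures.

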